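# Find the heavy burr tin by feel

## Task

Four identical closed tins stand in the steel bin with two jars; one tin holds the steel grinder burrs and is more than twice as heavy as the others, which you can only tell by lifting them. Find it by weight and stand it upright in the middle of the red service mat, with the other three tins left standing in the bin. Set tins down rather than dropping them, and leave the jars and the other things on the counter where they are.

Things in the scene. Friction and masses are not known exactly. Their poses are not given: they have to be found in the camera images.
- tin_a_mid (a point): one of four identical tins: cream square canister with orange band and dark lid, 74 x 74 mm, 90 mm high; on the tightly clipped lid a central upright round wooden knob, 32 mm across, 34 mm high, to lift it by (124 mm over all). Point: on the tin's axis, 62 mm above its underside (half-way up over all); the knob spans 28 to 62 mm above the point. z is the tin's up axis
- tin_b_mid (a point): another of the four identical tins; sizes and point as for tin_a_mid. The letters say nothing about contents: one tin, a different one each time, weighs 0.60 to 0.74 kg in all, the other three 0.27 to 0.29 kg each; what is inside may shift a few mm
- tin_c_mid (a point): another of the four identical tins; sizes, point and weights as for tin_a_mid and tin_b_mid. Each stands in any of the bin's six places, turned up to 0.2 rad against the bin
- tin_d_mid (a point): another of the four identical tins; sizes, point and weights as for tin_a_mid and tin_b_mid
- bin: open steel bin fixed to the counter, 225 mm (its x) by 325 mm (its y), walls 5 mm thick and 60 mm high, floor 5 mm thick; origin at the centre of its underside, on the counter. It holds six things in two rows of three, 105 mm apart both ways: four tins and two jars. It lies to the left or to the right of the robot's middle, turned up to 0.2 rad
- mat_top (a point): centre of the top face of the service mat: a terracotta-red square mat fixed to the counter, 150 x 150 mm, 6 mm thick, on the other side from the bin, turned up to 0.2 rad
- jar_1: amber glass jar with a green label, 68 mm across, 95 mm high, standing in the bin among the tins; origin at the centre of its underside. Leave alone
- jar_2: amber glass jar with a blue label, 68 mm across, 95 mm high, standing in the bin among the tins; origin at the centre of its underside. Leave alone
- tamper: copper coffee tamper, 58 mm across, 90 mm high, standing beyond the mat as seen from the robot, centre about 140 mm from the mat's centre; origin at the centre of its underside. Leave alone
- cup: white cup, 70 mm across, 55 mm high, standing on the robot's side of the mat, centre about 140 mm from the mat's centre; origin at the centre of its underside. Leave alone
- pitcher: steel milk pitcher, 90 mm across, 110 mm high, near the far edge of the table; origin at the centre of its underside. Leave alone
- portafilter: portafilter lying flat, steel head 68 mm across and 28 mm high with a black handle, about 210 mm long, at the right of the table; origin at the centre of its underside (of the head). Leave alone
Not all that is in view belongs to the job. Leave any purple look-alike of the part that bears tin_d_mid alone. What is shaped like the part that bears tin_a_mid but purple is not meant.

How it is judged (in metres and radians):
On the way:
1. a tin is held clear above the bin's rim (((height (world z) of tin_a_mid above 0.127 m and contact force between the fingers and tin_a above 0.5 N) or (height (world z) of tin_b_mid above 0.127 m and contact force between the fingers and tin_b above 0.5 N) or (height (world z) of tin_c_mid above 0.127 m and contact force between the fingers and tin_c above 0.5 N) or (height (world z) of tin_d_mid above 0.127 m and contact force between the fingers and tin_d above 0.5 N))), for 0.1 s.
At the end, for the whole second after the job is handed in: The heavy tin stands upright (within 0.1 rad) on the mat, its axis within 40 mm of the mat's centre, pressing on the mat with more than 4.3 N (only the heavy tin does); the other three stand on the floor of the bin, upright within 0.15 rad; all four are at rest (under 0.02 m/s) (((horizontal distance between tin_a_mid and mat_top below 0.04 m and angle between tin_a_mid's own z axis and vertical below 0.1 rad and contact force between tin_a and mat above 4.3 N and z of tin_a_mid in the frame of mat_top below 0.072 m and linear speed of tin_a below 0.02 m/s and (linear speed of tin_b below 0.02 m/s and x of tin_b_mid in the frame of bin between -0.085 and 0.085 m and y of tin_b_mid in the frame of bin between -0.135 and 0.135 m and z of tin_b_mid in the frame of bin below 0.077 m and angle between tin_b_mid's own z axis and vertical below 0.15 rad) and (linear speed of tin_c below 0.02 m/s and x of tin_c_mid in the frame of bin between -0.085 and 0.085 m and y of tin_c_mid in the frame of bin between -0.135 and 0.135 m and z of tin_c_mid in the frame of bin below 0.077 m and angle between tin_c_mid's own z axis and vertical below 0.15 rad) and (linear speed of tin_d below 0.02 m/s and x of tin_d_mid in the frame of bin between -0.085 and 0.085 m and y of tin_d_mid in the frame of bin between -0.135 and 0.135 m and z of tin_d_mid in the frame of bin below 0.077 m and angle between tin_d_mid's own z axis and vertical below 0.15 rad)) or (horizontal distance between tin_b_mid and mat_top below 0.04 m and angle between tin_b_mid's own z axis and vertical below 0.1 rad and contact force between tin_b and mat above 4.3 N and z of tin_b_mid in the frame of mat_top below 0.072 m and (linear speed of tin_a below 0.02 m/s and x of tin_a_mid in the frame of bin between -0.085 and 0.085 m and y of tin_a_mid in the frame of bin between -0.135 and 0.135 m and z of tin_a_mid in the frame of bin below 0.077 m and angle between tin_a_mid's own z axis and vertical below 0.15 rad) and linear speed of tin_b below 0.02 m/s and (linear speed of tin_c below 0.02 m/s and x of tin_c_mid in the frame of bin between -0.085 and 0.085 m and y of tin_c_mid in the frame of bin between -0.135 and 0.135 m and z of tin_c_mid in the frame of bin below 0.077 m and angle between tin_c_mid's own z axis and vertical below 0.15 rad) and (linear speed of tin_d below 0.02 m/s and x of tin_d_mid in the frame of bin between -0.085 and 0.085 m and y of tin_d_mid in the frame of bin between -0.135 and 0.135 m and z of tin_d_mid in the frame of bin below 0.077 m and angle between tin_d_mid's own z axis and vertical below 0.15 rad)) or (horizontal distance between tin_c_mid and mat_top below 0.04 m and angle between tin_c_mid's own z axis and vertical below 0.1 rad and contact force between tin_c and mat above 4.3 N and z of tin_c_mid in the frame of mat_top below 0.072 m and (linear speed of tin_a below 0.02 m/s and x of tin_a_mid in the frame of bin between -0.085 and 0.085 m and y of tin_a_mid in the frame of bin between -0.135 and 0.135 m and z of tin_a_mid in the frame of bin below 0.077 m and angle between tin_a_mid's own z axis and vertical below 0.15 rad) and (linear speed of tin_b below 0.02 m/s and x of tin_b_mid in the frame of bin between -0.085 and 0.085 m and y of tin_b_mid in the frame of bin between -0.135 and 0.135 m and z of tin_b_mid in the frame of bin below 0.077 m and angle between tin_b_mid's own z axis and vertical below 0.15 rad) and linear speed of tin_c below 0.02 m/s and (linear speed of tin_d below 0.02 m/s and x of tin_d_mid in the frame of bin between -0.085 and 0.085 m and y of tin_d_mid in the frame of bin between -0.135 and 0.135 m and z of tin_d_mid in the frame of bin below 0.077 m and angle between tin_d_mid's own z axis and vertical below 0.15 rad)) or (horizontal distance between tin_d_mid and mat_top below 0.04 m and angle between tin_d_mid's own z axis and vertical below 0.1 rad and contact force between tin_d and mat above 4.3 N and z of tin_d_mid in the frame of mat_top below 0.072 m and (linear speed of tin_a below 0.02 m/s and x of tin_a_mid in the frame of bin between -0.085 and 0.085 m and y of tin_a_mid in the frame of bin between -0.135 and 0.135 m and z of tin_a_mid in the frame of bin below 0.077 m and angle between tin_a_mid's own z axis and vertical below 0.15 rad) and (linear speed of tin_b below 0.02 m/s and x of tin_b_mid in the frame of bin between -0.085 and 0.085 m and y of tin_b_mid in the frame of bin between -0.135 and 0.135 m and z of tin_b_mid in the frame of bin below 0.077 m and angle between tin_b_mid's own z axis and vertical below 0.15 rad) and (linear speed of tin_c below 0.02 m/s and x of tin_c_mid in the frame of bin between -0.085 and 0.085 m and y of tin_c_mid in the frame of bin between -0.135 and 0.135 m and z of tin_c_mid in the frame of bin below 0.077 m and angle between tin_c_mid's own z axis and vertical below 0.15 rad) and linear speed of tin_d below 0.02 m/s))); the robot touches nothing.
It fails at once if a tin falls freely (faster than 0.5 m/s with no finger on it: a drop of more than about 13 mm) ((linear speed of tin_a above 0.5 m/s and contact force between the fingers and tin_a below 0.05 N) or (linear speed of tin_b above 0.5 m/s and contact force between the fingers and tin_b below 0.05 N) or (linear speed of tin_c above 0.5 m/s and contact force between the fingers and tin_c below 0.05 N) or (linear speed of tin_d above 0.5 m/s and contact force between the fingers and tin_d below 0.05 N)).
It fails at once if a jar or other bystander is moved more than 40 mm or tipped over (distance of any of jar_1, jar_2, tamper, cup, pitcher, portafilter from where it was at the start of the episode above 0.04 m or angle between any of jar_1, jar_2, tamper, cup, pitcher, portafilter's own z axis and vertical above 0.5 rad).
It also fails if it takes over 72 s, if anything falls off the work surface, if the arm or the gripper's body presses on something with over 40 N, if the wrist force passes 120 N, or if a joint passes its speed limit or range.

## Robot

A 6-joint arm with a two-finger parallel gripper is mounted at the origin on the work surface. World frame = base frame: x ahead of the robot, y to its left, z up, the work surface at z = 0. Lengths are in mm, angles in rad, forces in N, time in s.
With the tool pointing down it reaches from about 275 to 750 mm from the base axis. Payload 10.2 kg.
Tool frame: the origin (TCP) lies at the very end of the fingers, on their centre line; the grasp point (between the pads) lies 19 mm behind it; z points along the fingers, y is the line along which they close (so a half turn about z gives the same grasp; the last joint's range is limited). The gripper opens to 85 mm and grips with 20 to 120 N. Pads are 22 mm wide; open, the fingers measure 114 mm over their backs; the gripper's body (76 mm by 85 mm) begins 54 mm behind the grasp point. The pads swing forward as they close: fully open they stand 13 mm farther back than shut.
Start: joints at [1.109, 0.313, 1.498, -0, 1.331, -0.223], TCP at [124.194, 510.105, 231.294] pointing down, gripper open.
Joint ranges: [-2.94, 2.94], [-0.97, 2.17], [0.19, 2.56], [-1.23, 4.37], [0.02, 3.11], [-2.88, 2.88]. Speed limits (rad/s): [2.39, 2.39, 3.01, 3.14, 3.14, 3.14].

## Interface

Orientations are given as a unit quaternion [w, x, y, z].
In Python, from rig import ctrl gives the robot as it stands.
- The arm moves only by the shell command python3 -m pendant 'ROWS' [FORCE]. ROWS is JSON, a list that holds one entry, the list of rows, each a list of 5 numbers: the shift along the tool's x, y, z normalised to -1 to 1, where 1 is 200 mm, then the turn about the tool's z normalised to -1 to 1, where 1 is pi rad, then the opening, from 0 (shut) to 1 (fully open). In form: [[[dx, dy, dz, spin, hand], ...]]. A call has 1 to 12 rows; each row is the pose to reach, as a shift and turn from the pose commanded when the call began, along the tool's axes at that moment, turning the shorter way round; what a row does not reach only later rows make up. A row lasts 1/10 s, in which the tool goes at most 50 mm and 8.59 degrees, less where a joint would pass 70% of its speed; a pose out of reach is approached as far as the arm can. A call with a number of a shift or a turn outside -1 to 1 is refused whole. A call with a gripper value outside its range is refused whole. The fingers move at their own pace and stop on an object; FORCE is the grip in N (left out, the last holds). Time passes only in rows, so rows that repeat a pose let the fingers close. It gives the time, the measured TCP pose, the force, the opening and the grip force at its end, in the units of the state.
- ctrl.sense(): the state, without advancing time (a new reading comes with each control period).
- ctrl.capture(name): name is "scene" or "top" or "wrist"; returns (picture, depth): 480x640x3 uint8, blue, green, red; 480x640 float32, mm along the optical axis (not along the pixel's ray), 0 where there is no reading.
- ctrl.get_calibration(name): a dict with "K" (3x3 intrinsics, pixels), "origin" and "rotation" of the camera in the world. Camera axes: x right, y down, z forward; pixel columns grow to the right and rows downward; lengths in mm; the calibration is good to about 2 mm. The wrist camera is an equidistant fisheye: a pixel r from the principal point sees the ray r / f radians off the axis. A picture is of the moment at which its call begins: read the wrist's pose just before it. get_calibration takes no time and is no camera call; for the wrist camera it gives the pose at the moment of the call.
- ctrl.finish_job(): hands the job in; it is judged then, once.
The state is a dict: "time_s": time; "joints": joint angles; "dq": joint speeds; "tau": joint torques, N m; "eef_pos": TCP position; "ee_rot": TCP orientation; "force": force on the tool from outside, world axes, zero at the start; "wrist_torque": the same for the moment, N m; "grip_width": opening from 0.0 (shut) to 1.0 (fully open); "grip_force": force on a finger pad.
Only numpy, scipy, OpenCV 4.12 (cv2) and the standard library are available. Lean on these libraries where they do the work, as an engineer would, in place of code of your own. Each camera call takes 0.05 s, during which the arm holds its last target. There are 200 camera calls.

## Working session

There is one attempt and no reset: what is moved stays moved. The work goes in short steps, Python scripts to look and compute and a shell command to move; the robot and the scene stay as the last step left them, time stands still between calls to the robot, and variables do not carry over. Pictures are saved under pics/ and viewed, at most 10 in all, crops included, and the job is handed in when it is done.

```bash
mkdir -p pics; ls
python3 - <<'E'
from rig import ctrl
import cv2,numpy as np
s=ctrl.sense(); print(s)
for n in("top","scene"):
    im,d=ctrl.capture(n); cv2.imwrite(f"pics/{n}0.png",im); np.save(f"pics/{n}0.npy",d); c=ctrl.get_calibration(n); print(n,c)
E
```

```text
pics
{'time_s': 0.0, 'joints': array([ 1.10863565e+00,  3.13469790e-01,  1.49845853e+00,  1.00505337e-05,
        1.33103407e+00, -2.23382527e-01]), 'dq': array([-0.0006262 , -0.00105734,  0.00065104,  0.00102355,  0.00095006,
       -0.0006847 ]), 'tau': array([ 1.78320450e-03, -4.12265539e+01, -2.59743440e+01, -1.13710823e-04,
        4.15673640e-03,  2.74675710e-05]), 'eef_pos': array([124.0465459 , 509.85434939, 230.71689153]), 'ee_rot': array([-2.34779285e-04,  1.19106812e-01,  9.92881211e-01, -6.43384467e-04]), 'force': array([-0.33590378, -0.16028635,  0.10371446]), 'wrist_torque': array([0.02921328, 0.01491478, 0.05320079]), 'grip_force': 0.0, 'grip_width': 0.9971010601025231}
top {'K': array([[455.71978681,   0.        , 315.59560476],
       [  0.        , 455.71978681, 226.10281271],
       [  0.        ,   0.        ,   1.        ]]), 'origin': array([ 391.34028   ,  -97.65309997, 1021.48927758]), 'rotation': array([-0.04744423,  0.71165097, -0.69872906,  0.05549453])}
scene {'K': array([[490.45572622,   0.        , 317.7051682 ],
       [  0.        , 490.45572622, 246.69169132],
       [  0.        ,   0.        ,   1.        ]]), 'origin': array([1324.13588714, -511.83447153,  612.28028483]), 'rotation': array([-0.41378411,  0.74780826,  0.45464661, -0.25072292])}
```

View pics/top0.png

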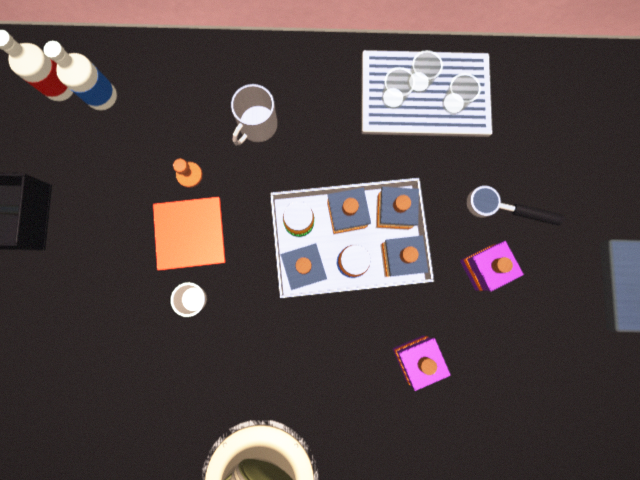

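View pics/scene0.png

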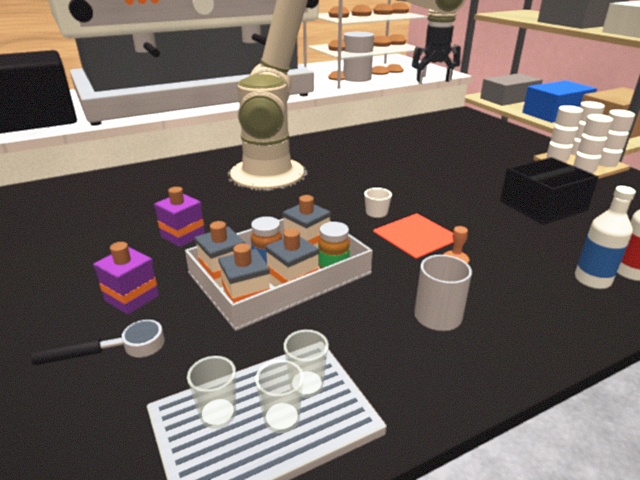

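Top picture: cream tins in the bin have knobs near (351,206), (403,203), (410,255) and (303,266). The jars are at (299,219) and (354,261), and the mat is at (189,233). The purple look-alikes at (504,265) and (428,366) stand outside the bin, so I'll leave them. One close crop to check this and read the pixels.

```bash
cat > h.py <<'E'
import numpy as np
from scipy.spatial.transform import Rotation as R
from rig import ctrl
def rot(q): return R.from_quat([q[1],q[2],q[3],q[0]])
def pt(px,z,cam="top"):
    c=ctrl.get_calibration(cam); r=rot(c["rotation"]).apply(np.linalg.inv(c["K"])@[px[0],px[1],1]); o=np.array(c["origin"])
    return o+r*(z-o[2])/r[2]
E
python3 - <<'E'
import cv2,numpy as np
from h import *
im=cv2.imread("pics/top0.png"); d=np.load("pics/top0.npy")
cv2.imwrite("pics/crop1.png",cv2.resize(im[170:305,265:440],None,fx=4.4,fy=4.4,interpolation=cv2.INTER_CUBIC))
hsv=cv2.cvtColor(im,cv2.COLOR_BGR2HSV)
c=ctrl.get_calibration("top");Ki=np.linalg.inv(c["K"])
v,u=np.mgrid[:480,:640]; P=(np.stack([u,v,np.ones_like(u)],-1)@Ki.T)*d[...,None]
P=rot(c["rotation"]).apply(P.reshape(-1,3)).reshape(480,640,3)+c["origin"]
for k in [(351,206),(403,203),(410,255),(303,266)]:
    w=np.s_[k[1]-12:k[1]+13,k[0]-12:k[0]+13]; m=(P[w][...,2]>120)&(d[w]>0)
    q=P[w][m]; print(k,m.sum(),q.mean(0).round(1),np.ptp(q,0).round(1), pt(k,129).round(1))
m=(hsv[...,0]<14)&(hsv[...,1]>150)&(u>145)&(u<235)&(v>190)&(v<280)
r=cv2.minAreaRect(np.argwhere(m)[:,::-1].astype(np.float32)); print("mat",r,pt(r[0],6),P[233,189])
for k in [(272,193),(418,180),(432,283),(282,296)]: print("rim",pt(k,60).round(1),P[k[1],k[0]].round(1))
for k in[(188,175),(188,299),(299,215),(354,258),(254,110),(485,200),(504,265),(428,366)]:print(k,P[k[1],k[0]].round(0))
E
```

```text
(351, 206) 201 [ 564.8 -175.1  128.5] [30.9 30.4 12.2] [ 564.3 -176.6  129. ]
(403, 203) 202 [ 573.  -279.8  128.4] [31.6 30.6 11.8] [ 572.4 -280.6  129. ]
(410, 255) 209 [ 469.6 -292.7  128.4] [29.7 31.6 12.3] [ 468.6 -293.3  129. ]
(303, 266) 200 [444.2 -83.2 128.6] [29.8 31.3 11.6] [443.2 -83.5 129. ]
mat ((187.9720458984375, 233.173828125), (69.2887954711914, 69.65886688232422), 85.10090637207031) [518.9633455  177.52455151   6.        ] [519.6302043  175.74594709   4.16846015]
rim [602.7 -12.3  60. ] [602.7 -12.3  60.2]
rim [ 638.  -327.9   60. ] [ 638.3 -328.2   58.9]
rim [ 416.4 -354.    60. ] [ 4.180e+02 -3.701e+02 -4.000e-01]
rim [384. -40.  60.] [384.  -39.8  57.2]
(188, 175) [645. 177.  35.]
(188, 299) [373. 170.   4.]
(299, 215) [549. -73.  98.]
(354, 258) [ 463. -186.   99.]
(254, 110) [812.  41.   4.]
(485, 200) [ 603. -485.   28.]
(504, 265) [ 453. -482.  121.]
(428, 366) [ 257. -326.  125.]
```

View pics/crop1.png

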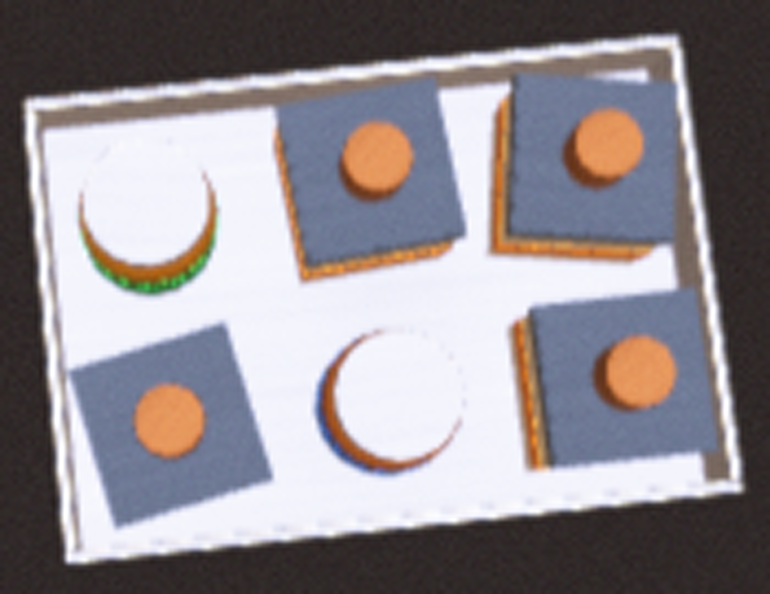

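The crop shows four cream tins with dark lids, with knobs at crop (377,157), (608,145), (640,371) and (168,420), plus the two white-lidded jars. Knob tops measure z = 128.5 against the expected 129, and the spacing is about 105, which also matches. I start with the tin at (444,-83).

```bash
cat >> h.py <<'E'
def go(x,y,z):
    s=ctrl.sense(); d=rot(s["ee_rot"]).inv().apply(np.array([x,y,z])-s["eef_pos"])/200
    print("t",round(s["time_s"],2),"at",s["eef_pos"].round(1),"F",s["force"].round(2),"need",d.round(4))
E
python3 -m pendant '[[[-0.75,-0.835,0,0,1],[-0.75,-0.835,0,0,1],[-0.75,-0.835,0,0,1],[-0.75,-0.835,0,0,1],[-0.75,-0.835,0,0,1]]]' 70
python3 -m pendant '[[[-0.75,-0.835,0,0,1],[-0.75,-0.835,0,0,1],[-0.75,-0.835,0,0,1],[-0.75,-0.835,0,0,1],[-0.75,-0.835,0,0,1]]]'
python3 -c "from h import *; go(444.2,-83.2,170)"
```

```text
time_s: 0.6
eef_pos: [231.2, 309.8, 231.1]
ee_rot: [0.0, 0.12, 0.993, -0.0]
force: [0.9, 1.7, 0.4]
grip_width: 0.999
grip_force: 0.0
time_s: 1.1
eef_pos: [337.7, 111.8, 231.3]
ee_rot: [0.0, 0.121, 0.993, -0.0]
force: [-0.7, 0.5, 0.5]
grip_width: 0.999
grip_force: 0.0
t 1.1 at [337.7 111.8 231.3] F [-0.73  0.46  0.51] need [-0.7505 -0.8188  0.307 ]
```

```bash
python3 -m pendant '[[[-0.75,-0.82,0.3,0,1],[-0.75,-0.82,0.3,0,1],[-0.75,-0.82,0.3,0,1],[-0.75,-0.82,0.3,0,1],[-0.75,-0.82,0.3,0,1],[-0.75,-0.82,0.3,0,1],[-0.75,-0.82,0.3,0,1],[-0.75,-0.82,0.3,0,1]]]'
python3 - <<'E'
from h import *
import cv2
go(444.2,-83.2,98)
im,_=ctrl.capture("wrist"); cv2.imwrite("pics/w1.png",im)
E
```

```text
time_s: 1.9
eef_pos: [443.3, -79.4, 171.5]
ee_rot: [-0.0, 0.119, 0.993, 0.0]
force: [0.1, -0.2, 0.0]
grip_width: 1.002
grip_force: 0.0
t 1.9 at [443.3 -79.4 171.5] F [ 0.11 -0.22  0.02] need [-0.0088 -0.0175  0.3675]
```

View pics/w1.png

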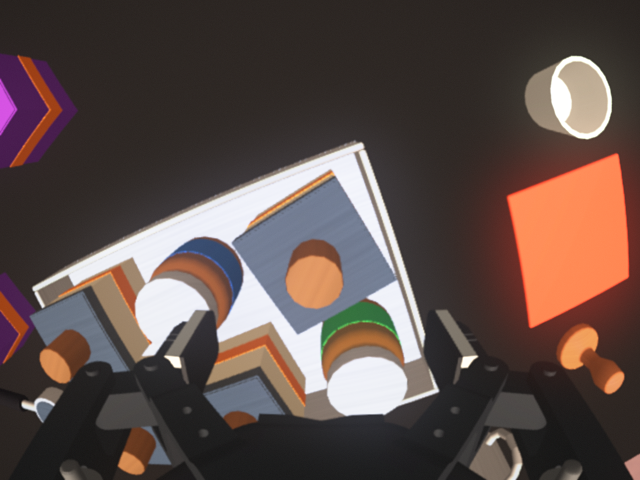

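The wrist view puts the knob at (315,281), midway between the fingertips at (190,340) and (455,350), so I go down and weigh it.

```bash
python3 -m pendant '[[[-0.009,-0.0175,0.1,0,1],[-0.009,-0.0175,0.25,0,1],[-0.009,-0.0175,0.365,0,1],[-0.009,-0.0175,0.365,0,1],[-0.009,-0.0175,0.365,0,0],[-0.009,-0.0175,0.365,0,0],[-0.009,-0.0175,0.365,0,0],[-0.009,-0.0175,0.365,0,0],[-0.009,-0.0175,0.365,0,0],[-0.009,-0.0175,0.365,0,0]]]' 70
python3 -c "from h import *; go(444.2,-83.2,98)"
```

```text
time_s: 2.95
eef_pos: [445.1, -84.0, 99.3]
ee_rot: [0.001, 0.119, 0.993, -0.0]
force: [-1.3, 2.8, 6.9]
grip_width: 0.351
grip_force: 68.8
t 2.95 at [445.1 -84.   99.3] F [-1.29  2.85  6.94] need [0.0051 0.0027 0.0067]
```

```bash
python3 -m pendant '[[[0,0,-0.05,0,0],[0,0,-0.13,0,0],[0,0,-0.22,0,0],[0,0,-0.3,0,0],[0,0,-0.36,0,0],[0,0,-0.36,0,0],[0,0,-0.36,0,0],[0,0,-0.36,0,0],[0,0,-0.36,0,0]]]'
```

```text
time_s: 3.85
eef_pos: [444.2, -83.9, 169.6]
ee_rot: [-0.001, 0.119, 0.993, 0.0]
force: [-0.4, -0.0, -7.3]
grip_width: 0.355
grip_force: 70.3
```

```bash
python3 -m pendant '[[[0,0,0,0,0],[0,0,0,0,0]]]' | grep force
python3 -m pendant '[[[0,0,0,0,0],[0,0,0,0,0]]]' | grep force
python3 - <<'E'
from h import *
import cv2
go(518.9,177,240)
im,_=ctrl.capture("wrist"); cv2.imwrite("pics/w2.png",im)
E
```

```text
force: [0.0, 0.3, -6.6]
grip_force: 70.3
force: [0.5, -0.8, -5.7]
grip_force: 70.3
t 4.25 at [444.5 -84.  170.3] F [ 0.49 -0.85 -5.67] need [-0.0525  1.356  -0.3487]
```

View pics/w2.png

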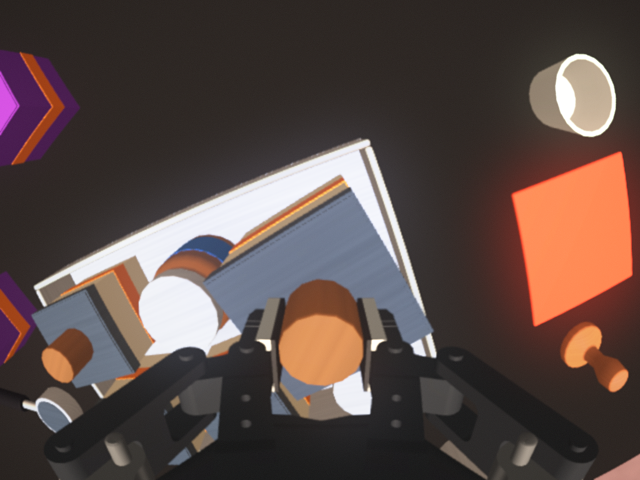

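The wrist view shows the knob (320,335) held squarely between the pads and the whole tin lifted. The readings of -7.3, -6.6 and -5.7 N average about 0.66 kg, against 2.75 N for a light tin, so this is the heavy one. I'll carry it to the mat.

```bash
python3 -m pendant '[[[0,0,-0.1,0,0],[0,0.05,-0.2,0,0],[0,0.15,-0.2,0,0],[-0.02,0.28,-0.2,0,0],[-0.02,0.42,-0.2,0,0],[-0.04,0.56,-0.2,0,0],[-0.04,0.7,-0.2,0,0],[-0.05,0.82,-0.2,0,0],[-0.05,0.92,-0.2,0,0],[-0.05,1,-0.2,0,0]]]'
python3 -m pendant '[[[0,0.07,0,0,0],[0,0.15,0,0,0],[0,0.23,0,0,0],[0,0.29,0,0,0],[0,0.33,0,0,0],[0,0.356,0,0,0],[0,0.356,0,0,0],[0,0.356,0,0,0],[0,0.356,0,0,0]]]'
python3 -c "from h import *; go(519,177,100.5)"
```

```text
time_s: 5.3
eef_pos: [501.7, 109.1, 210.1]
ee_rot: [-0.0, 0.119, 0.993, 0.0]
force: [0.6, 0.5, -6.3]
grip_width: 0.352
grip_force: 71.0
time_s: 6.2
eef_pos: [518.4, 176.7, 210.3]
ee_rot: [-0.0, 0.119, 0.993, -0.0]
force: [-0.3, -0.7, -6.4]
grip_width: 0.351
grip_force: 71.0
t 6.2 at [518.4 176.7 210.3] F [-0.26 -0.69 -6.39] need [-0.0025  0.0023  0.5492]
```

```bash
python3 -m pendant '[[[0,0,0.1,0,0],[0,0,0.2,0,0],[0,0,0.3,0,0],[0,0,0.4,0,0],[0,0,0.48,0,0],[0,0,0.52,0,0],[0,0,0.53,0,0],[0,0,0.53,0,0],[0,0,0.53,0,0]]]'
python3 -m pendant '[[[0,0,0.005,0,0],[0,0,0.01,0,0],[0,0,0.015,0,0],[0,0,0.015,0,0],[0,0,0.015,0,0]]]'
python3 - <<'E'
from h import *
import cv2
im,_=ctrl.capture("scene"); cv2.imwrite("pics/s2.png",cv2.resize(im[120:320,250:550],None,fx=2.6,fy=2.6,interpolation=cv2.INTER_CUBIC))
E
```

```text
time_s: 7.1
eef_pos: [518.9, 177.1, 105.2]
ee_rot: [0.001, 0.119, 0.993, 0.0]
force: [-0.3, 0.5, -6.4]
grip_width: 0.355
grip_force: 71.0
time_s: 7.6
eef_pos: [518.4, 177.1, 101.3]
ee_rot: [-0.0, 0.119, 0.993, -0.0]
force: [-0.3, -0.1, -7.0]
grip_width: 0.351
grip_force: 71.0
```

View pics/s2.png

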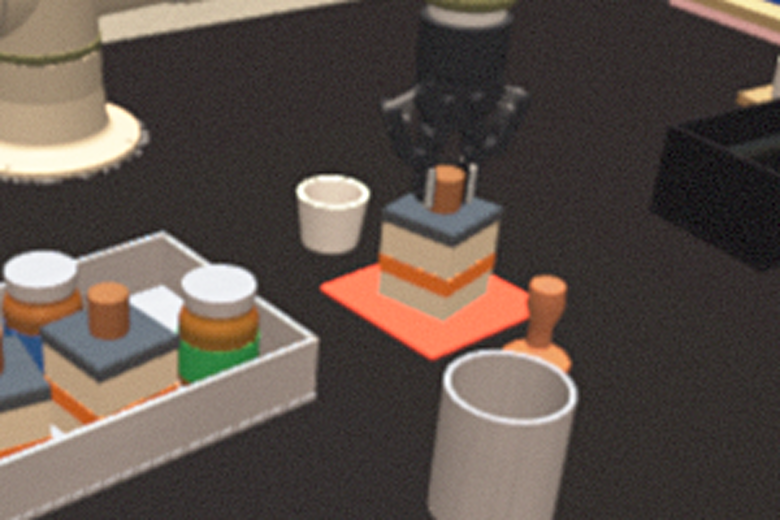

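The tin (crop (440,245)) hangs upright just above the middle of the mat. The force still shows its full weight, so I creep down until there is contact.

```bash
python3 -m pendant '[[[0,0,0.005,0,0],[0,0,0.01,0,0],[0,0,0.01,0,0],[0,0,0.01,0,0]]]' | egrep "eef|force"
python3 -m pendant '[[[0,0,0.005,0,0],[0,0,0.01,0,0],[0,0,0.01,0,0],[0,0,0.01,0,0]]]'| egrep "eef|force"
```

```text
eef_pos: [518.7, 177.3, 100.4]
force: [-3.2, 0.6, 5.6]
grip_force: 72.6
eef_pos: [518.9, 177.5, 100.3]
force: [-10.7, 0.2, 22.7]
grip_force: 74.5
```

Contact made. I back off 1.5 mm to relieve the press, open, then rise.

```bash
python3 -m pendant '[[[0,0,-0.008,0,0],[0,0,-0.008,0,0],[0,0,-0.008,0,0.45],[0,0,-0.008,0,0.6],[0,0,-0.008,0,1],[0,0,-0.008,0,1],[0,0,-0.008,0,1],[0,0,-0.008,0,1]]]'
python3 -m pendant '[[[0,0,-0.05,0,1],[0,0,-0.15,0,1],[0,0,-0.3,0,1],[0,0,-0.5,0,1],[0,0,-0.7,0,1],[0,0,-0.7,0,1],[0,0,-0.7,0,1]]]'
python3 -m pendant '[[[0,-0.2,0,0,1],[0,-0.4,0,0,1],[0,-0.6,0,0,1],[0,-0.8,0,0,1],[0,-0.8,0,0,1],[0,-0.8,0,0,1]]]'
python3 - <<'E'
from h import *
import cv2
im,d=ctrl.capture("scene"); cv2.imwrite("pics/s3.png",im)
im,d=ctrl.capture("top"); 
c=ctrl.get_calibration("top")
v,u=np.mgrid[:480,:640]; P=(np.stack([u,v,np.ones_like(u)],-1)@np.linalg.inv(c["K"]).T)*d[...,None]
P=rot(c["rotation"]).apply(P.reshape(-1,3)).reshape(480,640,3)+c["origin"]
m=(abs(P[...,0]-519)<60)&(abs(P[...,1]-177)<60)
for lo,hi in((85,105),(122,140)):
    q=P[m&(P[...,2]>lo)&(P[...,2]<hi)]; print(len(q),q.mean(0).round(1))
E
```

```text
time_s: 9.25
eef_pos: [518.4, 177.1, 98.8]
ee_rot: [-0.0, 0.119, 0.993, -0.0]
force: [-0.8, -0.1, 0.3]
grip_width: 1.001
grip_force: 0.0
time_s: 9.95
eef_pos: [518.5, 177.2, 239.8]
ee_rot: [0.001, 0.119, 0.993, 0.0]
force: [-0.4, 0.7, 0.3]
grip_width: 0.997
grip_force: 0.0
time_s: 10.55
eef_pos: [480.2, 21.4, 238.2]
ee_rot: [-0.001, 0.12, 0.993, 0.0]
force: [0.3, 0.4, 0.2]
grip_width: 1.001
grip_force: 0.0
43 [481.5 174.3  94.3]
0 [nan nan nan]<stdin>:10: RuntimeWarning: Mean of empty slice.
  ret = um.true_divide(
```

View pics/s3.png

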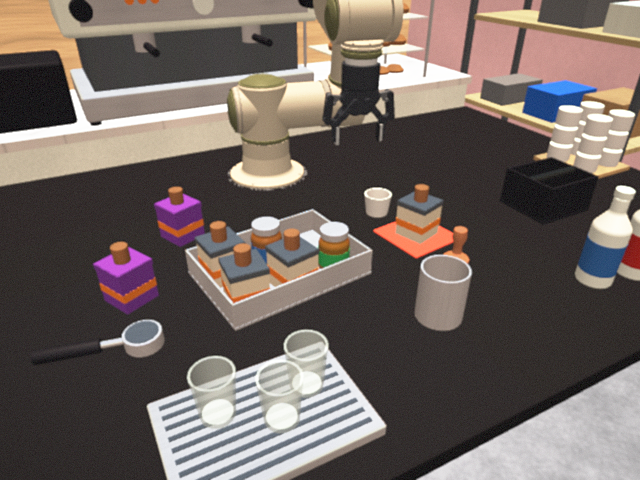

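The scene shows the tin upright in the middle of the mat (420,215), with the other three standing in the bin and nothing else disturbed. The gripper is clear, so I hand in.

```bash
python3 -c "
from rig import ctrl
print(ctrl.finish_job())"
```

```text
the job is handed in; nothing more can be done
None
```

The job is handed in: the first tin I lifted read about 6.5 N (about 0.66 kg, against 2.75 N for a light one), and it now stands upright in the middle of the mat; I did not weigh the other three, which are untouched in the bin.

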